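# Hasp the crate shut and clamp it in the ratchet clamp

### The arm

A 7-joint arm with a two-finger parallel gripper is mounted at the origin on a cart in front of the work surface, level with it; the furniture and walls round the work are solid. World frame = base frame: x ahead of the robot, y to its left, z up, the work surface at z = 0. Lengths are in m, angles in rad, forces in N, time in s.
With the tool pointing down it reaches from about 0.425 to 0.825 m from the base axis. Payload 3.6 kg.
Tool frame: the origin (TCP) lies where the fingers leave the gripper's body, on its centre line; the fingertips stand 73 mm ahead of it and the grasp point (between the pads) lies 54 mm ahead of it; z points along the fingers, y is the line along which they close (so a half turn about z gives the same grasp; the last joint's range is limited). The gripper opens to 85 mm and grips with 20 to 120 N. Pads are 22 mm wide; open, the fingers measure 114 mm over their backs; the gripper's body (76 mm by 85 mm) begins 54 mm behind the grasp point. The pads swing forward as they close: fully open they stand 13 mm farther back than shut.
Start: joints at [1.306, 0.615, -0.013, 1.423, 0.008, 1.103, -0.04], TCP at [0.154, -0.632, 0.304] pointing down, gripper open.
Joint ranges: [-3.12, 3.12], [-0.3, 2.06], [-1.34, 1.32], [0.26, 2.42], [-1.36, 4.5], [0.01, 1.98], [-2.84, 2.84]. Speed limits (rad/s): [2.79, 2.79, 3.14, 3.14, 3.14, 3.14, 3.14].

### API

Orientations are given as a unit quaternion [x, y, z, w].
In Python, from station import arm, snapshot, camera_info, ticket gives the robot as it stands. Calls block until the motion is done:
- arm.movep(position, orientation): joint-space move of the TCP to a pose.
- arm.line_to(position, velocity=0.15, ori=None): straight line of the TCP; ori=None keeps the orientation; velocity is the mean speed in m/s.
- arm.move_j(angles): joint-space move.
- arm.move_gripper(opening, effort=None): opening from 0.0 (shut) to 1.0 (fully open); effort is the grip in N (None keeps the last); returns when the fingers have stopped.
- arm.pause(seconds).
- arm.ik(position, orientation): joint angles nearest the present ones, or None.
- snapshot(name): name is "side" or "top"; returns the picture (420x560x3 uint8, blue, green, red); there is no depth.
- camera_info(name): a dict with "fx", "fy", "cx", "cy" (pixels), "R" (3x3) and "t" (3): a world point X has camera coordinates R X + t. Camera axes: x right, y down, z forward; pixel columns grow to the right and rows downward; lengths in m; the calibration is good to about 2 mm. A picture is of the moment at which its call begins. camera_info takes no time and is no camera call.
A pose or a line that the arm cannot do raises arm.MotionError and nothing moves.
- ticket.finish_job(): hands the job in; it is judged then, once.
Readings, each from a call of its own:
- arm.read_time(): time.
- arm.read_joint_positions(): joint angles.
- arm.read_dq(): joint speeds.
- arm.read_effort(): joint torques, N m.
- arm.read_tool_pos(): TCP position.
- arm.read_eef_rot(): TCP orientation.
- arm.read_ft_force(): force on the tool from outside, world axes, zero at the start.
- arm.read_wrist_torque(): the same for the moment, N m.
- arm.read_opening(): opening from 0.0 (shut) to 1.0 (fully open).
- arm.read_finger_force(): force on a finger pad.
Only numpy, scipy, OpenCV 4.12 (cv2) and the standard library are available. Lean on these libraries where they do the work, as an engineer would, in place of code of your own. Each camera call takes 0.05 s, during which the arm holds its last target. There are 200 camera calls.

### The job

The small wooden crate in the one-hand ratchet clamp has fresh glue in its joints: first swing the steel hasp on its front down flat over the catch so the lid stays put, then pump the clamp's red trigger against the black grip until the jaw's sprung pad presses the crate up against the fixed jaw. Stop when the white part of the gauge strip on top of the pad has gone under the jaw's hood and the green band is going in (pad about half way in, 8 mm of its 16 mm); pressing on into the red band crushes the thin boards, nothing but the trigger may push the moving jaw, and the things lying round about stay where they are. The clamp gives way when the trigger is let go, so the program finishes while still holding the trigger squeezed with that pressure.

Things in the scene. Friction and masses are not known exactly. Their poses are not given: they have to be found in the camera images.
- clamp: Ratchet clamp on a plywood board, 110 x 330 x 12 mm, fixed to the worktop, spanning x -55..+55, y -185..+145 mm of this frame. Origin on the board's underside, z up; the jaw advances towards -y. A wooden fence 18 mm high stands behind the crate, its face at x +45. Orange gun  y 36..110, x -18..+18 (foot -36..+36), top at z 108.
- fixed_jaw (a point): Centre of the pressing face of the fixed dark steel jaw (70 mm wide, 58 mm high) at the board's -y end: clamp y -155, z 41 mm.
- grip_back (a point): Black fixed grip: upright post on the gun body, 26 mm (x) by 14 mm (y), top at clamp z 168. This point is on its back face: clamp x 0, y 107, z 153. Squeeze it with the red roll from above, one finger on the roll's -y side, the other on this face: 52 mm over both at rest, 29 mm fully squeezed.
- trigger (a joint): Trigger angle: 0 at rest, grows to 0.40 rad as it is squeezed to the grip. Hinge along the clamp's x at y 72, z 96 mm. Returns by spring (3 to 6 N at the roll, plus 0.7 times the pad's force). A full squeeze advances the jaw 12 or 16 mm: 0.74 mm for 1 mm at the roll, after up to 4 mm of lost jaw travel (rack of 4 mm teeth). Let it right back between squeezes.
- trigger_lever: The trigger lever; origin on its hinge axis. It carries the red roll.
- trigger_roll (a point): Centre of the red roll on the trigger: 14 mm in diameter, 30 mm long along the clamp's x, 58 mm from the hinge axis. At rest at clamp x 0, y 62, z 153 mm; fully squeezed at y 85.
- jaw (a joint): Advance of the moving jaw in m (0 to 0.070), growing towards the crate. Its brake holds only about 3 N: with the trigger let go the pad's spring pushes the jaw back until the pad is about 3 mm in or less.
- jaw_head: Moving jaw: dark steel plate 50 x 6 x 44 mm on a rod, with a hood on top, carrying the sprung pad. Not to be pushed by hand. Same axes as the clamp; the origin is not on the part (its plate's centre is at y +22, z +39 mm of this frame).
- pad_face: Sprung pad in front of the jaw plate, 46 mm (x) x 8 mm x 40 mm, black rubber face; on its top a gauge strip 30 mm wide runs back under the jaw's dark hood. Same axes as the clamp; its face is at y -5 mm, its centre at z +39 mm of this frame.
- pad_center (a point): Centre of the pad's pressing face.
- pad_in (a joint): How far the sprung pad is pressed in, m: 0 free, 0.016 fully home; spring 0.9 N/mm. From the hood towards the pad the free gauge strip shows 5 mm white, 6 mm green, 5 mm red: white gone at 0.005, green gone at 0.011.
- crate: Small wooden crate with plywood lid, 84 mm (x) x 100 mm (y) x 65 mm high, 0.5 to 0.8 kg, loose on the board, its axes as the clamp's, front face at x -42. Origin under its centre, on the board. Starts 1 to 4 mm off the fixed jaw and 1 to 3 mm off the fence.
- hasp (a joint): Angle of the hasp: 0 hanging flat over the catch on the crate's front, 1.57 sticking straight out to the front (-x), more when raised further. Stiff hinge: stays where it is left. Pressed straight down when nearly closed its lip jams; push it home from the front, towards +x.
- hasp_hinge (a point): Middle of the hasp's hinge: top front edge of the crate, at crate x -45.5, y 0, z 62 mm; axis along the crate's y.
- hasp_lip (a point): Middle of the curled lip (7 mm roll) at the free end of the hasp, 40 mm from the hinge; hasp 30 mm wide. When closed it lies 22 mm above the crate's underside, 51 mm in front of the crate's centre, and its roll stands proudest (to x -54.5).
- nut_driver: Bystander: green-handled screwdriver, 195 mm, lying near the front.
- marker_blk: Bystander: grey felt marker with black cap, 131 mm, lying right of the clamp.
- pin_box: Bystander: small carton, 66 x 110 x 50 mm, right of the clamp.
- tape_measure: Bystander: yellow tape measure, 36 x 82 x 66 mm, at the back.
- bush_brass: Bystander: brass bush, 26 mm, at the back.
- screwdriver: Bystander: orange-handled screwdriver, 195 mm, at the back.
- masking_tape: Bystander: roll of paper tape, 97 mm, on the right.

How it is judged:
On the way, in this order (a step that is already met when the one before it is completed fails the run):
1. the hasp is swung down over the catch (value of joint hasp below 0.12 rad), for 0.3 s.
2. the trigger is held squeezed with the pad pressed about half way in on the crate (value of joint pad_in between 0.0045 and 0.0115 m and value of joint trigger above 0.03 rad and contact force between the fingers and trigger_lever above 1 N and contact force between pad_face and crate above 2 N), for 0.5 s.
At the end, for the whole second after the job is handed in: Hasp within 0.12 rad of hanging flat; fingers still pressing the trigger (over 1 N, trigger above 0.03 rad); sprung pad in contact with the crate (over 2 N) and 4.5 to 11.5 mm in; crate upright against the fixed jaw (within 2 mm) (all of step 2 and value of joint hasp below 0.12 rad and y of crate in the frame of clamp below -0.103 m and angle between crate's own z axis and vertical below 0.06 rad); the arm keeps its last pose, push and grip.
It fails at once if the crate is crushed: pad more than 13.5 mm in (value of joint pad_in above 0.0135 m).
It fails at once if the robot pushes the moving jaw or its pad directly (over 2 N) (contact force between any of the arm, the fingers and jaw_head above 2 N).
It fails at once if a bystander is shifted more than 30 mm (distance of any of nut_driver, marker_blk, pin_box, tape_measure, bush_brass, screwdriver, masking_tape from where it was at the start of the episode above 0.03 m).
It also fails if it takes over 70 s, if anything falls off the work surface, if the arm or the gripper's body presses on something with over 40 N, if the wrist force passes 120 N, or if a joint passes its speed limit or range.

## Working session

There is one attempt and no reset: what is moved stays moved. The work goes in short steps, each a Python script; the robot and the scene stay as the last script left them, time stands still between calls to the robot, and variables do not carry over. Pictures are saved under pics/ and viewed, at most 10 in all, crops included, and the job is handed in when it is done.

```bash
mkdir -p pics; python3 - <<'E'
from station import *
import cv2
for n in("side","top"):
    cv2.imwrite(f"pics/{n}0.png",snapshot(n)); c=camera_info(n); print(n,c)
E
```

```text
side {'fx': 382.2235691425879, 'fy': 382.2235691425879, 'cx': 285.9212723627998, 'cy': 204.7326814949008, 'R': array([[ 0.99736461, -0.07254284,  0.00117319],
       [-0.03819984, -0.53880549, -0.84156367],
       [ 0.06168154,  0.839301  , -0.54015665]]), 't': array([-0.50513833,  0.09768605,  1.34743607])}
top {'fx': 413.17096120679, 'fy': 413.17096120679, 'cx': 282.4619185901468, 'cy': 215.52334959852232, 'R': array([[ 0.01294558, -0.99972406, -0.01960124],
       [-0.99672286, -0.01133635, -0.08009387],
       [ 0.07984956,  0.02057387, -0.99659458]]), 't': array([-0.06085032,  0.51169157,  1.16504328])}
```

View pics/top0.png

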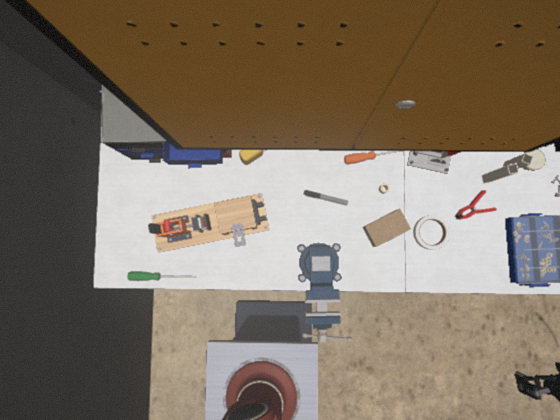

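View pics/side0.png

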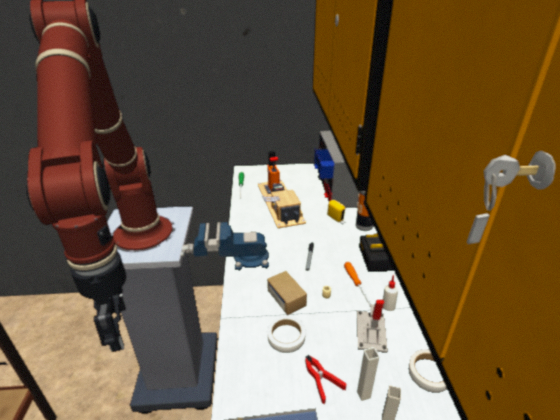

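The clamp is on the left of the top view (about 150-270, 195-250), with the gun at the left end and the fixed jaw at the right. The hasp faces the robot at about (238, 235). In the side view the clamp is at about (260-300, 155-225). I'll enlarge both areas next.

```bash
python3 - <<'E'
import cv2
t=cv2.imread("pics/top0.png")[185:260,142:282]; s=cv2.imread("pics/side0.png")[145:235,225:355]
t=cv2.resize(t,None,fx=5.5,fy=5.5,interpolation=cv2.INTER_CUBIC);cv2.imwrite("pics/tc.png",t)
s=cv2.resize(s,None,fx=6,fy=6,interpolation=cv2.INTER_CUBIC);cv2.imwrite("pics/sc.png",s)
E
```

```text
(no output)
```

View pics/tc.png

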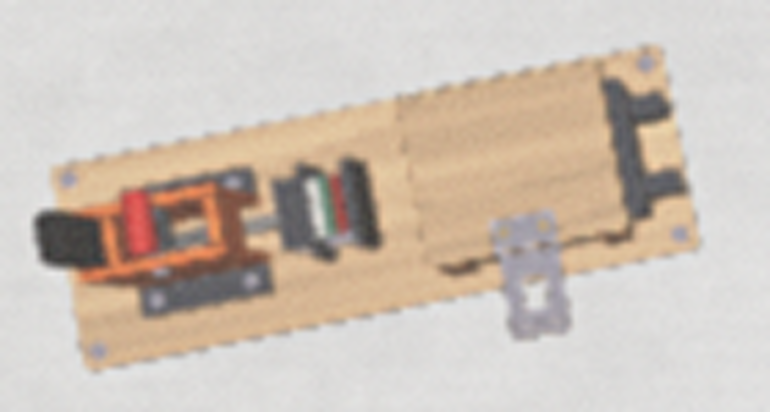

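View pics/sc.png

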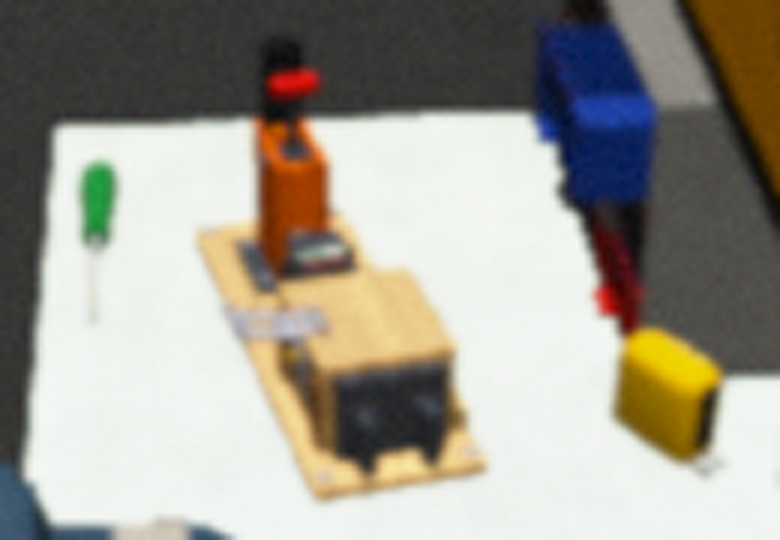

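The top crop shows the board corners at (52,170), (657,45), (700,245) and (90,370), the red roll at (140,222), and the hasp sticking out with its lip at (540,330). In the side crop the roll is at (293,82), the board's near corners are at (318,498) and (485,467), and the lip end is at about (235,322).

```bash
cat > h.py <<'E'
import numpy as np,cv2
from station import *
C={n:camera_info(n) for n in("top","side")}
def ray(n,u,v):
    c=C[n]; d=c["R"].T@np.array([(u-c["cx"])/c["fx"],(v-c["cy"])/c["fy"],1]); return -c["R"].T@c["t"],d
def plane(n,u,v,z):
    o,d=ray(n,u,v); return o+d*(z-o[2])/d[2]
def tri(a,b):
    A=[];y=[]
    for n,p in(("top",a),("side",b)):
        o,d=ray(n,*p); d/=np.linalg.norm(d); P=np.eye(3)-np.outer(d,d);A.append(P);y.append(P@o)
    return np.linalg.lstsq(np.vstack(A),np.hstack(y),rcond=None)[0]
def proj(n,X):
    c=C[n];p=c["R"]@X+c["t"];return np.array([c["fx"]*p[0]/p[2]+c["cx"],c["fy"]*p[1]/p[2]+c["cy"]])
tc=lambda u,v:((u+.5)/5.5-.5+142,(v+.5)/5.5-.5+185)
sc=lambda u,v:((u+.5)/6-.5+225,(v+.5)/6-.5+145)
E
python3 - <<'E'
from h import *
np.set_printoptions(precision=4,suppress=True)
def fit(W,L):
    L=np.array(L)/1e3;W=np.array(W)[:,:2];lc=L-L.mean(0);wc=W-W.mean(0)
    th=np.arctan2((lc[:,0]*wc[:,1]-lc[:,1]*wc[:,0]).sum(),(lc*wc).sum())
    R=np.array([[np.cos(th),-np.sin(th)],[np.sin(th),np.cos(th)]]);t=W.mean(0)-R@L.mean(0)
    return th,t,(W-(L@R.T+t))*1e3
W=[plane("top",*tc(*p),.012) for p in[(52,170),(657,45),(700,245),(90,370)]]
th,t,r=fit(W,[(55,145),(55,-185),(-55,-185),(-55,145)]);print("top",th,t,r.ravel())
W=[plane("side",*sc(*p),.012) for p in[(197,232),(318,498),(485,467)]]
th2,t2,r=fit(W,[(-55,145),(-55,-185),(55,-185)]);print("side",th2,t2,r.ravel())
R=np.array([[np.cos(th),-np.sin(th)],[np.sin(th),np.cos(th)]])
loc=lambda X:(np.r_[R.T@(X[:2]-t),X[2]]*1e3)
def red(n,box):
    im=cv2.imread(f"pics/{n}0.png");x0,y0,x1,y1=box;s=im[y0:y1,x0:x1].astype(int)
    w=((s[...,2]>120)&(s[...,1]<60)&(s[...,0]<65)); k,l,st,ce=cv2.connectedComponentsWithStats(w.astype(np.uint8))
    i=1+st[1:,4].argmax();return ce[i]+[x0,y0],st[i]
a,sa=red("top",(155,210,180,245));b,sb=red("side",(255,145,290,165));print(a,sa,b,sb)
X=tri(a,b);print("roll",X,loc(X))
X=tri(tc(540,333),sc(234,322));print("lip tri",X,loc(X))
for p in [(400,98),(612,190+35),(440,265),(525,240)]:print("lid",loc(plane("top",*tc(*p),.077)))
for p in [(316,372),(455,352),(408,270)]:print("side lid",loc(plane("side",*sc(*p),.077)))
for p in[(508,335),(572,330)]:print("hasp end",loc(plane("top",*tc(*p),.074)))
for n in C:print("cam",-C[n]["R"].T@C[n]["t"])
E
```

```text
top 0.21606645933820043 [0.4868 0.1754] [-0.687  -1.4195 -1.6136  2.0738  0.4875  1.2962  1.8131 -1.9505]
side 0.20198855862649298 [0.4895 0.172 ] [ 0.7589 -0.3837  2.5568 -0.9781 -3.3157  1.3619]Traceback (most recent call last):
  File "<stdin>", line 18, in <module>
  File "<stdin>", line 17, in red
ValueError: attempt to get argmax of an empty sequence
```

```bash
cat >> h.py <<'E'
np.set_printoptions(precision=4,suppress=True)
th,t=.213,np.array([.4875,.1745])
R=np.array([[np.cos(th),-np.sin(th)],[np.sin(th),np.cos(th)]])
loc=lambda X:(np.r_[R.T@(X[:2]-t),X[2]]*1e3)
def wld(x,y,z): return np.r_[R@np.array([x,y])/1e3+t,z/1e3]
def red(im,box):
    x0,y0,x1,y1=box;s=cv2.cvtColor(im[y0:y1,x0:x1],cv2.COLOR_BGR2HSV)
    w=cv2.inRange(s,(0,170,110),(6,255,255))|cv2.inRange(s,(172,170,110),(180,255,255))
    k,l,st,ce=cv2.connectedComponentsWithStats(w);i=1+st[1:,4].argmax();return ce[i]+[x0,y0],st[i]
E
python3 - <<'E'
from h import *
a,sa=red(cv2.imread("pics/top0.png"),(155,210,180,245));b,sb=red(cv2.imread("pics/side0.png"),(255,145,290,165));print(a,sa,b,sb)
X=tri(a,b);print("roll",X,loc(X))
X=tri(tc(540,333),sc(234,322));print("lip tri",X,loc(X))
for p in [(400,98),(612,225),(440,265),(525,240)]:print("lid",loc(plane("top",*tc(*p),.077)))
for p in [(316,372),(455,352),(408,270)]:print("side lid",loc(plane("side",*sc(*p),.077)))
for p in[(508,335),(572,330)]:print("hasp end",loc(plane("top",*tc(*p),.074)))
for n in C:print("cam",-C[n]["R"].T@C[n]["t"])
E
```

```text
Traceback (most recent call last):
  File "h.py", line 25, in red
    k,l,st,ce=cv2.connectedComponentsWithStats(w);i=1+st[1:,4].argmax();return ce[i]+[x0,y0],st[i]
                                                      ~~~~~~~~~~~~~~~^^
ValueError: attempt to get argmax of an empty sequence
```

```bash
sed -i 's/(0,170,110),(6,255,255)/(0,130,80),(5,255,255)/;s/(172,170,110)/(170,130,80)/' h.py
python3 - <<'E'
from h import *
A=cv2.imread("pics/top0.png");B=cv2.imread("pics/side0.png")
print(cv2.cvtColor(A,cv2.COLOR_BGR2HSV)[225,160:176].tolist(),cv2.cvtColor(B,cv2.COLOR_BGR2HSV)[158,266:280].tolist())
a,sa=red(A,(155,210,180,245));b,sb=red(B,(255,145,290,165));print(a,sa,b,sb)
X=tri(a,b);print("roll",X,loc(X))
X=tri(tc(540,333),sc(234,322));print("lip tri",X,loc(X))
for p in [(400,98),(612,225),(440,265),(525,240)]:print("lid",loc(plane("top",*tc(*p),.077)))
for p in [(316,372),(455,352),(408,270)]:print("side lid",loc(plane("side",*sc(*p),.077)))
for p in[(508,335),(572,330)]:print("hasp end",loc(plane("top",*tc(*p),.074)))
for n in C:print("cam",-C[n]["R"].T@C[n]["t"])
E
```

```text
[[10, 129, 152], [11, 146, 205], [9, 137, 171], [6, 114, 128], [3, 123, 145], [1, 154, 190], [1, 156, 222], [1, 157, 221], [1, 150, 202], [1, 132, 158], [3, 53, 106], [90, 3, 91], [12, 26, 97], [11, 81, 133], [13, 96, 173], [13, 89, 183]] [[30, 10, 52], [30, 5, 47], [15, 24, 43], [1, 195, 81], [1, 227, 164], [1, 228, 207], [1, 236, 214], [1, 239, 217], [1, 241, 218], [1, 240, 223], [1, 240, 214], [1, 216, 170], [1, 143, 98], [5, 43, 65]]
[166.6667 225.2407] [ 9 10  6 12 54] [273.7368 158.2895] [14 11 10  5 38]
roll [0.4745 0.2366 0.1581] [  0.4491  63.3946 158.0852]
lip tri [0.4278 0.058  0.0871] [ -82.9589 -101.2453   87.1292]
lid [ 44.0478 -53.2488  77.    ]
lid [ -39.4082 -144.8443   77.    ]
lid [-41.8279 -57.2781  77.    ]
lid [ -38.082  -101.0474   77.    ]
side lid [ -44.1301 -153.5245   77.    ]
side lid [  41.1481 -155.5874   77.    ]
side lid [ 42.7804 -55.6394  77.    ]
hasp end [-82.454  -83.4564  74.    ]
hasp end [ -86.351 -115.09    74.   ]
cam [ 0.4178 -0.079   1.2009]
cam [ 0.4244 -1.1149  0.8106]
```

```bash
cat >> h.py <<'E'
from scipy.spatial.transform import Rotation as Ro
def quat(sgn):
    y=sgn*np.array([-np.sin(th),np.cos(th),0]);z=np.array([0,0,-1.]);return Ro.from_matrix(np.c_[np.cross(y,z),y,z]).as_quat()
def tip(x,y,z): return wld(x,y,z+73)   # local mm of shut fingertip -> TCP
E
python3 - <<'E'
from h import *
print(arm.read_eef_rot(),arm.read_tool_pos())
for s in(1,-1):
    for p in [(-86,-101,150),(-86,-101,90),(-86,-101,24),(-66,-101,24),(0,80,150),(0,80,210)]:
        print(s,p,tip(*p),arm.ik(tip(*p),quat(s)))
E
```

```text
[ 0.9929  0.1192 -0.0002 -0.0012] [ 0.1536 -0.631   0.3028]
1 (-86, -101, 150) [0.4248 0.0576 0.223 ] [ 0.486   0.5766 -0.9904  2.1128  0.6798  0.8114  0.8549]
1 (-86, -101, 90) [0.4248 0.0576 0.163 ] [ 0.163   0.5604 -0.5003  2.181   0.5384  0.5204  1.035 ]
1 (-86, -101, 24) [0.4248 0.0576 0.097 ] [ 0.0214  0.6744 -0.3033  2.2286  0.6337  0.3204  0.9565]
1 (-66, -101, 24) [0.4443 0.0618 0.097 ] [ 0.0353  0.6901 -0.328   2.1749  0.6116  0.3652  0.9825]
1 (0, 80, 150) [0.4706 0.2527 0.223 ] [ 0.0373  0.7032 -0.9315  1.8408  0.6873  0.9578  0.5816]
1 (0, 80, 210) [0.4706 0.2527 0.283 ] [ 0.1011  0.6575 -1.0462  1.7695  0.6366  1.0969  0.62  ]
-1 (-86, -101, 150) [0.4248 0.0576 0.223 ] [ 0.0365  0.4165 -0.303   2.1247  0.2071  0.6276 -1.7682]
-1 (-86, -101, 90) [0.4248 0.0576 0.163 ] [-0.0758  0.5201 -0.1555  2.1881  0.1798  0.4449 -1.7313]
-1 (-86, -101, 24) [0.4248 0.0576 0.097 ] [-0.1965  0.6578  0.0156  2.235  -0.0387  0.249  -1.5044]
-1 (-66, -101, 24) [0.4443 0.0618 0.097 ] [-0.1926  0.6697  0.0083  2.1817 -0.0179  0.2902 -1.5268]
-1 (0, 80, 150) [0.4706 0.2527 0.223 ] [-0.1607  0.5941 -0.5737  1.8465  0.4261  0.8258 -2.3086]
-1 (0, 80, 210) [0.4706 0.2527 0.283 ] [-0.0082  0.5748 -0.8235  1.7725  0.4897  1.012  -2.3774]
```

```bash
python3 - <<'E'
from h import *
q=quat(1)
arm.move_gripper(0.0,40)
p=arm.read_tool_pos();arm.line_to(np.r_[p[:2],.42],.3)
arm.movep(wld(-60,-101,330),q)
arm.movep(tip(-82,-101,125),q)
print(arm.read_joint_positions(),arm.read_tool_pos(),arm.read_ft_force(),arm.read_time())
hy,hx,hz=-101,-45,74
for a in np.arange(1.9,0.45,-.1):
    r=30;cx=hx-r*np.sin(a)-3*np.cos(a);cz=hz-r*np.cos(a)+3*np.sin(a)
    if a==1.9: arm.line_to(tip(cx-11,hy,cz+10),.1)
    arm.line_to(tip(cx-11,hy,cz),.05)
    print(round(a,2),arm.read_ft_force(),end=' ')
cv2.imwrite("pics/t1.png",snapshot("top"));s=snapshot("side");
cv2.imwrite("pics/s1.png",cv2.resize(s[145:235,225:355],None,fx=5,fy=5,interpolation=cv2.INTER_CUBIC))
print(arm.read_tool_pos(),arm.read_time())
E
```

```text
[ 0.5316  0.6992 -1.1181  2.1261  0.8577  0.871   0.6716] [0.4298 0.0589 0.1988] [-0.1472 -0.1136  0.1681] 4.6833
1.9 [0.2048 0.3382 0.2664] 1.8 [-0.8161  0.5033 -0.3467] 1.7 [ 0.209   0.6874 -0.6629] 1.6 [-0.0478 -0.687   0.7912] 1.5 [-0.0677 -0.5367  0.0876] 1.4 [ 0.9615 -0.3434  0.0544] 1.3 [ 0.23    0.3554 -0.4536] 1.2 [-0.1852  0.3959  0.3364] 1.1 [ 0.0941 -0.0493  0.2031] 1.0 [-0.3949  0.8393 -0.7577] 0.9 [-0.3064  0.2942  0.3659] 0.8 [ 0.443  -0.5003  0.209 ] 0.7 [0.2347 1.4302 0.2507] 0.6 [-0.3313  0.2196  0.6313] 0.5 [-0.0008  0.8452  0.007 ] [0.4376 0.0604 0.1221] 9.0667
```

View pics/s1.png

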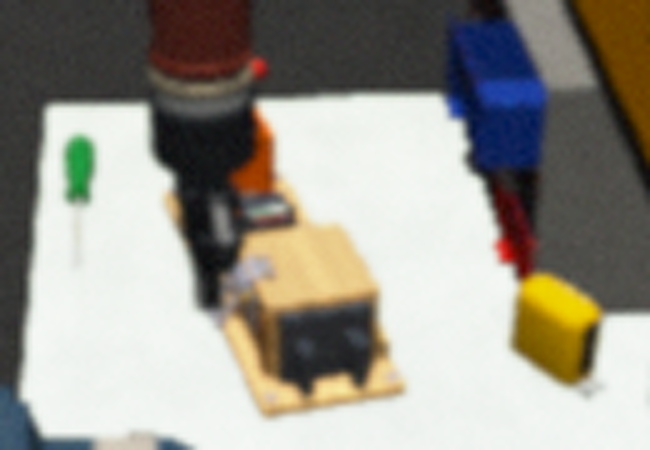

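The hasp has swung partly down: it now runs from (265,265) to its lip at (220,318), with the fingertip beside it. Next I'll back off, lower the tip below the lip and push it home from the front.

```bash
python3 - <<'E'
from h import *
p=loc(arm.read_tool_pos());hy=-101;print(p)
arm.line_to(tip(-84,hy,p[2]-73),.1);arm.line_to(tip(-86,hy,24),.1)
fx=[]
for x in np.arange(-80,-54,1.):
    arm.line_to(tip(x,hy,24),.04); f=R.T@arm.read_ft_force()[:2];fx.append((x,round(f[0],1)))
    if f[0]<-14:break
print(fx,loc(arm.read_tool_pos()))
arm.pause(.4)
arm.line_to(tip(-86,hy,24),.1);arm.line_to(tip(-86,hy,110),.15)
arm.movep(wld(-60,60,330),quat(1))
cv2.imwrite("pics/t2.png",snapshot("top"));
s=snapshot("side");t=snapshot("top")
o=np.hstack([cv2.resize(s[150:230,235:315],(400,400),interpolation=cv2.INTER_CUBIC),cv2.resize(t[180:260,205:285],(400,400),interpolation=cv2.INTER_CUBIC)])
cv2.imwrite("pics/o2.png",o);print(arm.read_time(),arm.read_joint_positions())
E
```

```text
[ -72.8469 -100.9612  122.133 ]
[(np.float64(-80.0), np.float64(-0.2)), (np.float64(-79.0), np.float64(0.3)), (np.float64(-78.0), np.float64(0.0)), (np.float64(-77.0), np.float64(-1.1)), (np.float64(-76.0), np.float64(-0.3)), (np.float64(-75.0), np.float64(-0.5)), (np.float64(-74.0), np.float64(-0.5)), (np.float64(-73.0), np.float64(-0.0)), (np.float64(-72.0), np.float64(-0.6)), (np.float64(-71.0), np.float64(-0.8)), (np.float64(-70.0), np.float64(0.3)), (np.float64(-69.0), np.float64(0.1)), (np.float64(-68.0), np.float64(0.0)), (np.float64(-67.0), np.float64(0.6)), (np.float64(-66.0), np.float64(0.0)), (np.float64(-65.0), np.float64(0.4)), (np.float64(-64.0), np.float64(-2.3)), (np.float64(-63.0), np.float64(-5.0)), (np.float64(-62.0), np.float64(-7.1)), (np.float64(-61.0), np.float64(-7.6)), (np.float64(-60.0), np.float64(-7.2)), (np.float64(-59.0), np.float64(-8.5)), (np.float64(-58.0), np.float64(-8.6)), (np.float64(-57.0), np.float64(-11.5)), (np.float64(-56.0), np.float64(-12.1)), (np.float64(-55.0), np.float64(-14.0))] [ -61.1669 -100.9896   96.5155]
18.8917 [ 0.2613  0.5588 -1.2195  1.8629  0.5785  1.1421  0.6121]
```

View pics/o2.png

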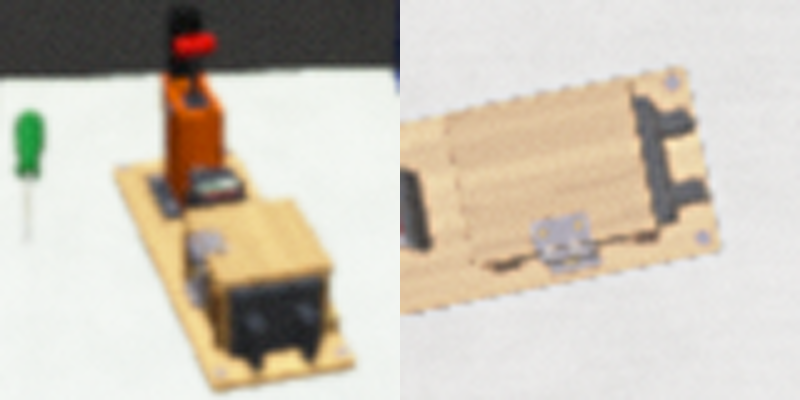

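The hasp now hangs flat on the crate front in both views: left (200,290), right (565,265). The crate's rear face sits well ahead of the pad. Next I'll measure the gap with colour profiles along the clamp axis and move over the trigger.

```bash
cat >> h.py <<'E'
def prof(n,im,z,y0,y1,xs=np.arange(-11,12,1.)):
    ys=np.arange(y0,y1,-1.)
    P=np.array([[proj(n,wld(x,y,z)) for x in xs] for y in ys],np.float32)
    s=cv2.remap(im.astype(np.float32),P[...,0],P[...,1],cv2.INTER_LINEAR).mean(1)
    return ys,s
def show(im,n="top",z=61,y0=20,y1=-65):
    ys,s=prof(n,im,z,y0,y1)
    print(n,' '.join(f"{int(y)}:{int(b)},{int(g)},{int(r)}" for y,(b,g,r) in zip(ys[::2],s[::2])))
E
python3 - <<'E'
from h import *
show(cv2.imread("pics/top0.png")); show(cv2.imread("pics/side0.png"),"side")
arm.move_gripper(.85,40)
arm.movep(wld(0,81,290),quat(1));arm.line_to(wld(0,81,205),.15)
print(arm.read_time(),arm.read_tool_pos(),loc(arm.read_tool_pos()),arm.read_ft_force(),arm.read_finger_force(),arm.read_opening())
t=snapshot("top");show(t);cv2.imwrite("pics/t3.png",t)
E
```

```text
top 20:111,113,118 18:101,98,100 16:99,94,96 14:100,97,98 12:99,96,97 10:99,96,96 8:102,99,100 6:120,119,121 4:157,159,162 2:190,195,197 0:193,199,196 -2:159,170,155 -4:125,141,120 -6:102,119,115 -8:87,98,138 -10:81,85,151 -12:83,84,140 -14:95,93,117 -16:98,95,100 -18:90,88,89 -20:76,77,79 -22:67,70,73 -24:67,71,75 -26:81,91,102 -28:110,131,152 -30:139,170,200 -32:153,189,221 -34:157,194,223 -36:156,193,222 -38:156,193,221 -40:155,192,221 -42:155,191,221 -44:154,191,220 -46:150,186,217 -48:143,177,209 -50:144,178,209 -52:147,181,211 -54:148,182,213 -56:149,183,213 -58:149,184,214 -60:149,184,215 -62:149,184,214 -64:150,184,215
side 20:104,101,97 18:112,111,105 16:120,123,114 14:129,135,125 12:136,145,134 10:139,150,139 8:139,152,141 6:135,150,142 4:128,142,141 2:117,131,139 0:106,118,135 -2:94,105,129 -4:84,92,121 -6:77,83,113 -8:71,75,105 -10:66,70,99 -12:64,69,96 -14:65,75,99 -16:67,83,106 -18:73,95,119 -20:80,112,137 -22:90,130,158 -24:101,149,179 -26:110,165,197 -28:118,177,211 -30:124,186,220 -32:130,194,227 -34:134,199,231 -36:137,203,233 -38:138,204,235 -40:139,206,235 -42:140
[... 233 characters left out ...]
6 206.1524] [-0.1025  0.9515 -0.1744] 0.0 0.8527886675856333
top 20:70,76,101 18:74,79,103 16:78,82,105 14:80,85,105 12:81,86,105 10:84,89,106 8:90,94,110 6:101,107,120 4:120,127,139 2:137,145,155 0:141,150,156 -2:128,141,139 -4:114,130,123 -6:103,117,123 -8:94,105,139 -10:89,97,150 -12:92,97,142 -14:101,104,125 -16:103,104,111 -18:96,98,102 -20:82,87,91 -22:72,76,81 -24:70,76,83 -26:84,96,110 -28:112,136,159 -30:143,178,207 -32:161,200,229 -34:166,206,232 -36:165,205,230 -38:165,205,230 -40:165,205,230 -42:165,205,230 -44:164,204,230 -46:159,198,226 -48:151,188,219 -50:151,188,219 -52:154,191,221 -54:156,193,222 -56:156,193,222 -58:156,194,223 -60:157,195,223 -62:157,196,223 -64:157,195,223
```

```bash
cat >> h.py <<'E'
def squeeze(ws,effort=40,log=True):
    for w in ws:
        arm.line_to(wld(0,107-w/2,205),.1); arm.move_gripper(w/85,effort)
        if log: print(w,"got",round(85*arm.read_opening(),1),"F",round(float(arm.read_finger_force()),1),"ft",R.T@arm.read_ft_force()[:2],"y",round(loc(arm.read_tool_pos())[1],1))
def release():
    arm.move_gripper(.72); arm.line_to(wld(0,81,205),.15); arm.pause(.15)
E
python3 - <<'E'
from h import *
squeeze([56,52,48,42,36,31])
show(snapshot("top"));release()
t=snapshot("top");show(t);cv2.imwrite("pics/t4.png",t);print(arm.read_time())
print(red(t,(155,205,185,245)))
E
```

```text
56 got 56.3 F 2.3 ft [-0.699   4.9296] y 81.1
52 got 52.1 F 3.1 ft [0.4655 6.401 ] y 83.1
48 got 48.4 F 9.6 ft [0.6369 7.569 ] y 85.0
42 got 42.1 F 9.5 ft [-0.1144  6.4671] y 88.1
36 got 36.5 F 9.4 ft [-1.0336  4.9448] y 91.1
31 got 31.3 F 10.9 ft [-0.5063  6.6671] y 93.5
top 20:111,128,147 18:117,136,156 16:124,145,164 14:128,150,170 12:128,148,169 10:123,139,157 8:116,126,139 6:109,115,124 4:107,112,120 2:107,112,120 0:104,109,117 -2:102,106,114 -4:102,105,112 -6:110,113,119 -8:135,139,147 -10:166,172,179 -12:178,186,189 -14:162,174,166 -16:133,149,132 -18:113,130,122 -20:95,109,138 -22:82,90,156 -24:80,83,151 -26:90,90,129 -28:99,96,107 -30:95,92,94 -32:80,80,82 -34:66,67,71 -36:61,64,70 -38:77,89,102 -40:111,135,159 -42:149,184,216 -44:163,203,232 -46:161,200,228 -48:151,189,220 -50:152,189,220 -52:155,192,221 -54:156,193,222 -56:156,194,223 -58:156,195,223 -60:157,195,223 -62:158,195,224 -64:157,195,223
top 20:75,81,106 18:77,84,109 16:80,91,115 14:87,98,122 12:93,104,128 10:95,105,126 8:94,101,118 6:92,98,112 4:94,99,111 2:97,101,112 0:99,103,113 -2:100,104,113 -4:102,106,114 -6:113,117,124 -8:138,143,150 -10:166,173,179 -12:176,185,188 -14:158,171,165 -16:130,146,133 -18:111,128,122 -20:97,111,136 -22:87,96,152 -24:86,91,149 -26:95,96,129 -28:101,100,110 -30:97,96,99 -32:82,83,86 -34:66,69,73 -36:61,65,71 -38:77,89,102 -40:111,135,159 -42:149,185,216 -44:163,203,232 -46:162,201,229 -48:151,189,220 -50:151,189,220 -52:154,192,221 -54:156,194,222 -56:157,194,223 -58:156,194,223 -60:157,195,223 -62:158,195,223 -64:156,194,223
24.575Traceback (most recent call last):
  File "<stdin>", line 5, in <module>
  File "h.py", line 25, in red
    k,l,st,ce=cv2.connectedComponentsWithStats(w);i=1+st[1:,4].argmax();return ce[i]+[x0,y0],st[i]
                                                      ~~~~~~~~~~~~~~~^^
ValueError: attempt to get argmax of an empty sequence
```

```bash
python3 - <<'E'
from h import *
squeeze([46,36,29.5],log=False);print(arm.read_opening()*85,arm.read_finger_force())
release();t=snapshot("top");show(t,y0=4);cv2.imwrite("pics/t5.png",t);print(arm.read_time())
E
```

```text
29.458086884360412 13.005704283714294
top 4:115,135,157 2:120,141,163 0:124,146,168 -2:125,145,166 -4:117,131,147 -6:109,115,125 -8:105,108,114 -10:106,108,113 -12:107,109,114 -14:106,107,112 -16:106,107,111 -18:110,111,115 -20:129,131,136 -22:163,168,173 -24:190,197,201 -26:187,196,193 -28:155,169,152 -30:125,142,122 -32:104,120,123 -34:88,99,149 -36:79,85,161 -38:87,86,145 -40:100,97,119 -42:99,95,97 -44:88,85,86 -46:81,88,96 -48:100,121,141 -50:134,166,196 -52:154,191,222 -54:158,196,225 -56:156,194,223 -58:157,194,223 -60:159,196,224 -62:158,196,224 -64:157,195,224
26.9667
```

```bash
cat >> h.py <<'E'
def gauge(im):
    ys,s=prof("top",im,61,-5,-70);b,g,r=s.T
    red_=np.clip(r-1.25*g-5,0,None);red_[ys<-62]=0;k=red_.argmax();m=np.abs(ys-ys[k])<7
    yr=(ys*red_)[m].sum()/max(red_[m].sum(),1e-6)
    beh=(ys>yr+2)&(ys<yr+22);gr=np.clip(g-(b+r)/2,0,None)[beh].sum()
    up=ys[beh];lum=np.minimum(np.minimum(b,g),r)[beh]
    return dict(red=round(yr,1),redsum=int(red_[m].sum()),green=int(gr),lummax=int(lum.max()),lumy=up[lum.argmax()],white=int(np.clip(lum-125,0,None).sum()))
E
python3 - <<'E'
from h import *
for f in("t3","t4","t5"):print(gauge(cv2.imread(f"pics/{f}.png")))
for w in(46,41,38,36,34,32,30.5,29.3):
    squeeze([w]);g=gauge(snapshot("top"));print(g)
    if g["white"]<25 : break
t=snapshot("top");show(t,y0=-10);cv2.imwrite("pics/t6.png",t);print(arm.read_time())
cv2.imwrite("pics/o6.png",cv2.resize(t[195:250,180:260],(800,550),interpolation=cv2.INTER_CUBIC))
E
```

```text
{'red': np.float64(-10.5), 'redsum': 85, 'green': 14, 'lummax': 108, 'lumy': np.float64(-5.0), 'white': 0}
{'red': np.float64(-23.2), 'redsum': 128, 'green': 78, 'lummax': 176, 'lumy': np.float64(-12.0), 'white': 288}
{'red': np.float64(-36.3), 'redsum': 199, 'green': 96, 'lummax': 193, 'lumy': np.float64(-25.0), 'white': 400}
46 got 46.2 F 8.9 ft [-0.5013  4.949 ] y 86.1
{'red': np.float64(-40.2), 'redsum': 212, 'green': 111, 'lummax': 200, 'lumy': np.float64(-29.0), 'white': 429}
41 got 41.4 F 9.9 ft [-0.0445  5.0396] y 88.6
{'red': np.float64(-41.3), 'redsum': 209, 'green': 110, 'lummax': 177, 'lumy': np.float64(-31.0), 'white': 220}
38 got 38.2 F 11.4 ft [-2.4017  3.0704] y 90.1
{'red': np.float64(-41.3), 'redsum': 216, 'green': 120, 'lummax': 124, 'lumy': np.float64(-31.0), 'white': 0}
top -10:174,184,193 -12:162,168,175 -14:134,136,141 -16:109,110,114 -18:101,100,103 -20:102,101,104 -22:103,101,104 -24:103,100,103 -26:105,101,103 -28:110,108,109 -30:122,125,120 -32:130,140,123 -34:123,140,111 -36:112,131,114 -38:95,110,137 -40:81,89,160 -42:79,80,154 -44:90,88,128 -46:103,105,120 -48:118,134,151 -50:140,171,199 -52:153,190,222 -54:157,195,225 -56:157,195,223 -58:156,194,223 -60:157,195,223 -62:157,195,224 -64:157,195,224
28.65
```

View pics/o6.png

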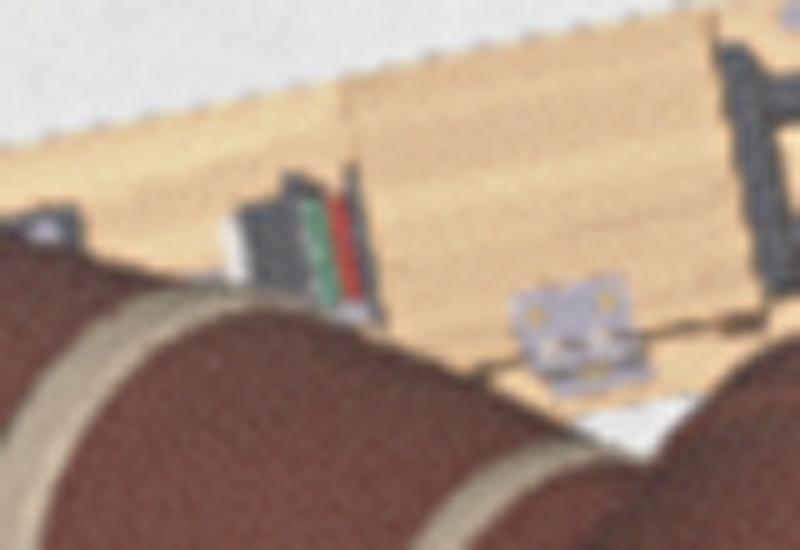

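The picture shows the white band gone under the hood, with green at (318,250) and red at (345,250), and the pad against the crate at (370,260). That puts the pad about 5 mm in. I'll squeeze slightly further and check how far the crate has moved.

```bash
python3 - <<'E'
from h import *
for w in(36.3,34.8):
    squeeze([w]);t=snapshot("top");print(gauge(t))
cv2.imwrite("pics/t7.png",t);show(t,y0=-26,y1=-52);print(arm.read_time())
def edge(im,y0,y1,xs):
    ys,s=prof("top",im,77,y0,y1,xs);return ' '.join(f"{int(y)}:{int(v)}" for y,v in zip(ys,s.mean(1)))
for f in("t3","t5","t6","t7"):
    im=cv2.imread(f"pics/{f}.png")
    print(f,"rear",edge(im,-44,-60,np.arange(28,38.)));print("front",edge(im,-140,-165,np.arange(-10,25.)))
cv2.imwrite("pics/o7.png",cv2.resize(t[195:250,180:260],(800,550),interpolation=cv2.INTER_CUBIC))
E
```

```text
36.3 got 36.8 F 12.0 ft [-2.3562  4.0765] y 90.9
{'red': np.float64(-41.3), 'redsum': 214, 'green': 115, 'lummax': 110, 'lumy': np.float64(-36.0), 'white': 0}
34.8 got 35.1 F 12.4 ft [-2.3227  3.0527] y 91.7
{'red': np.float64(-41.3), 'redsum': 212, 'green': 82, 'lummax': 106, 'lumy': np.float64(-36.0), 'white': 0}
top -26:102,98,100 -28:104,98,101 -30:103,101,99 -32:104,108,97 -34:105,119,96 -36:106,125,112 -38:95,110,139 -40:82,90,161 -42:80,82,156 -44:91,88,129 -46:103,105,120 -48:116,132,148 -50:140,171,198
29.6833
t3 rear -44:199 -45:199 -46:197 -47:196 -48:193 -49:190 -50:187 -51:185 -52:186 -53:187 -54:188 -55:188 -56:189 -57:190 -58:190 -59:190
front -140:190 -141:190 -142:190 -143:190 -144:191 -145:191 -146:190 -147:191 -148:191 -149:189 -150:186 -151:178 -152:162 -153:142 -154:125 -155:113 -156:105 -157:101 -158:100 -159:101 -160:100 -161:98 -162:97 -163:97 -164:101
t5 rear -44:199 -45:199 -46:197 -47:195 -48:193 -49:190 -50:187 -51:185 -52:186 -53:187 -54:188 -55:189 -56:190 -57:190 -58:190 -59:190
front -140:190 -141:190 -142:189 -143:189 -144:190 -145:190 -146:191 -147:1
[... 180 characters left out ...]
:196 -47:195 -48:193 -49:190 -50:187 -51:184 -52:185 -53:186 -54:187 -55:188 -56:190 -57:190 -58:191 -59:189
front -140:190 -141:190 -142:190 -143:190 -144:190 -145:190 -146:191 -147:192 -148:191 -149:190 -150:186 -151:178 -152:162 -153:142 -154:125 -155:113 -156:105 -157:101 -158:100 -159:100 -160:100 -161:98 -162:96 -163:96 -164:100
t7 rear -44:199 -45:198 -46:197 -47:195 -48:193 -49:190 -50:188 -51:186 -52:187 -53:187 -54:188 -55:188 -56:189 -57:190 -58:190 -59:190
front -140:190 -141:191 -142:191 -143:190 -144:190 -145:190 -146:191 -147:191 -148:191 -149:190 -150:186 -151:178 -152:163 -153:143 -154:125 -155:113 -156:105 -157:101 -158:100 -159:101 -160:100 -161:98 -162:96 -163:96 -164:100
```

View pics/o7.png

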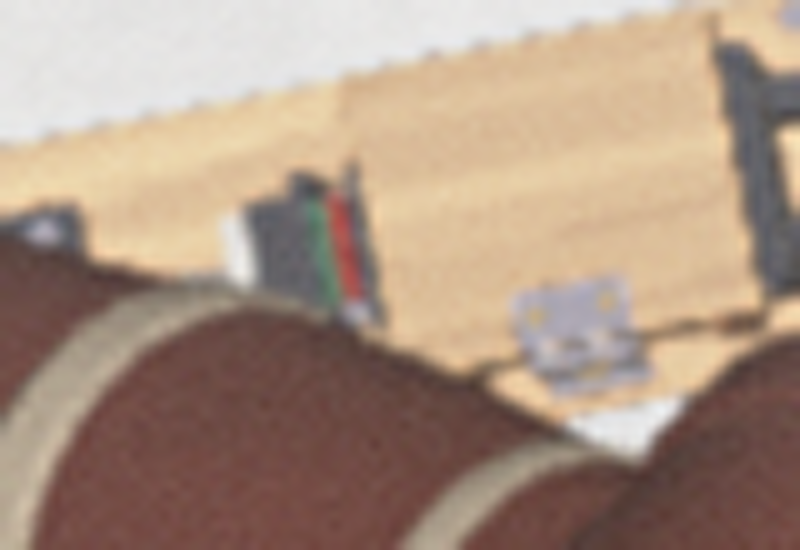

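Green is now narrower (322,255) with all the red still showing, so the pad is about 7 mm in. The crate doesn't seem to have moved along y, so I'll check whether it already touches the fixed jaw, using the board end as the reference.

```bash
python3 - <<'E'
from h import *
def line(im,n,z,y0,y1,xs):
    ys,s=prof(n,im,z,y0,y1,xs);return ys,s.mean(1)
def e(im,n,z,y0,y1,xs):
    ys,v=line(im,n,z,y0,y1,xs);k=np.abs(np.gradient(v)).argmax();g=np.abs(np.gradient(v));m=np.abs(ys-ys[k])<5;return round(float((ys*g)[m].sum()/g[m].sum()),2)
for f in("top0","t2","t3","t7"):
    im=cv2.imread(f"pics/{f}.png")
    print(f,"board end",e(im,"top",12,-172,-200,np.arange(-40,-20.)),e(im,"top",12,-172,-200,np.arange(36,46.)),
     "board +y",e(im,"top",12,158,130,np.arange(28,50.)),
     "lid front/jaw",e(im,"top",77,-142,-164,np.arange(-10,25.)),"jaw back (z70)",e(im,"top",70,-158,-175,np.arange(-8,8.)),
     "lid rear",e(im,"top",77,-45,-56,np.arange(0,38.)) if f!="t7" else '')
s=cv2.imread("pics/side0.png");s7=snapshot("side");cv2.imwrite("pics/s7.png",s7)
for n,im in(("s0",s),("s7",s7)):
    print(n,"board end",e(im,"side",12,-172,-200,np.arange(-40,-20.)),"lid front",e(im,"side",77,-140,-170,np.arange(-25,25.)),"lid rear",e(im,"side",77,-45,-65,np.arange(30,38.)))
c=cv2.resize(np.hstack([s[195:235,265:305],s7[195:235,265:305]]),(800,400),interpolation=cv2.INTER_CUBIC);cv2.imwrite("pics/c7.png",c)
print(arm.read_time())
E
```

```text
top0 board end -183.63 -183.68 board +y 156.3 lid front/jaw -152.77 jaw back (z70) -165.97 lid rear -49.15
t2 board end -183.16 -183.75 board +y 156.44 lid front/jaw -152.85 jaw back (z70) -165.89 lid rear -49.07
t3 board end -183.17 -183.72 board +y 155.71 lid front/jaw -152.93 jaw back (z70) -165.91 lid rear -48.89
t7 board end -183.06 -183.6 board +y 147.94 lid front/jaw -152.95 jaw back (z70) -165.88 lid rear 
s0 board end -193.77 lid front -154.0 lid rear -51.34
s7 board end -193.72 lid front -154.98 lid rear -53.72
29.7333
```

View pics/c7.png

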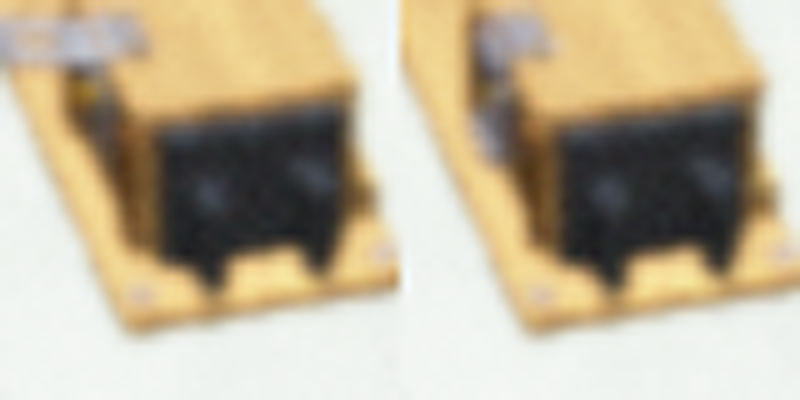

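The side crops before (left) and now (right) show the hasp flat. The lid's rear and front edges have shifted by about 1-2 mm towards the fixed jaw. I'll measure the crate's shift once directly, by registering the hasp leaf patch.

```bash
python3 - <<'E'
from h import *
def pts(im,x0,y0,x1,y1): return cv2.resize(cv2.cvtColor(im[y0:y1,x0:x1],cv2.COLOR_BGR2GRAY),None,fx=8,fy=8,interpolation=cv2.INTER_CUBIC)
def shift(a,b,n,c,m=4,h=(6,4)):
    x,y=c;A=pts(a,x-h[0],y-h[1],x+h[0],y+h[1]);B=pts(b,x-h[0]-m,y-h[1]-m,x+h[0]+m,y+h[1]+m)
    r=cv2.matchTemplate(B,A,cv2.TM_CCOEFF_NORMED);_,v,_,p=cv2.minMaxLoc(r);return round(v,2),(np.array(p)/8-m)
I={f:cv2.imread(f"pics/{f}.png") for f in("t2","t3","t4","t5","t6","t7","s7","side0")}
c=np.round(proj("top",wld(-36,-101,78))).astype(int);print(c, "px per -3mm",proj("top",wld(-36,-104,78))-proj("top",wld(-36,-101,78)))
for f in("t3","t4","t5","t6","t7"):print(f,shift(I["t2"],I[f],"top",c))
for n in("bolt",):
    b=np.round(proj("top",wld(-46,-176,12))).astype(int);print(n,shift(I["t2"],I["t7"],"top",b,2,(5,5)))
print(gauge(snapshot("top")),arm.read_time())
E
```

```text
[237 227] px per -3mm [ 1.0778 -0.2195]
t3 (0.97, array([0., 0.]))
t4 (0.96, array([0., 0.]))
t5 (0.96, array([ 0.   , -0.125]))
t6 (0.96, array([ 0.   , -0.125]))
t7 (0.97, array([ 0.   , -0.125]))
bolt (0.37, array([0.75 , 1.875]))
{'red': np.float64(-41.3), 'redsum': 213, 'green': 82, 'lummax': 106, 'lumy': np.float64(-36.0), 'white': 0} 29.7833
```

```bash
python3 - <<'E'
from h import *
def pts(im,x0,y0,x1,y1): return cv2.resize(im[y0:y1,x0:x1],None,fx=8,fy=8,interpolation=cv2.INTER_CUBIC)
def shift(a,b,c,m=3,h=(5,4)):
    x,y=c;A=pts(a,x-h[0],y-h[1],x+h[0],y+h[1]);B=pts(b,x-h[0]-m,y-h[1]-m,x+h[0]+m,y+h[1]+m)
    r=cv2.matchTemplate(B,A,cv2.TM_CCOEFF_NORMED);_,v,_,p=cv2.minMaxLoc(r);return round(v,2),(np.array(p)/8-m)
I={f:cv2.imread(f"pics/{f}.png") for f in("top0","t2","t5","t7","s7","side0")}
def rep(a,b,n,P):
    p=proj(n,wld(*P));c=np.round(p).astype(int);v,d=shift(I[a],I[b],c)
    J=np.c_[proj(n,wld(P[0]+1,P[1],P[2]))-p,proj(n,wld(P[0],P[1]+1,P[2]))-p];return a,b,P,v,d,"mm",np.linalg.solve(J,d)
for P in((-42,-62,77),(-42,-140,77),(-34,-101,78),(42,-53,77)):
    print(*rep("top0","t2","top",P))
    if P[0]!=-42 or P[1]<-100: print(*rep("t2","t7","top",P))
for P in((42,-153,77),(-42,-153,77),(42,-55,77),(-46,-176,12)):print(*rep("side0","s7","side",P))
# gap colour
for f in("t7","top0"):
    ys,s=prof("top",I[f],70,-144,-170,np.arange(-8,25.));print(f,' '.join(f"{int(y)}:{int(a)},{int(b)},{int(c)}" for y,(a,b,c) in zip(ys,s)))
E
```

```text
top0 t2 (-42, -62, 77) 0.98 [ 0.25 -0.75] mm [ 1.8735 -1.0538]
top0 t2 (-42, -140, 77) 0.96 [ 0.125 -0.75 ] mm [ 1.9413 -0.7294]
t2 t7 (-42, -140, 77) 0.87 [-0.875  0.   ] mm [0.4775 2.3424]
top0 t2 (-34, -101, 78) 0.83 [ 1.    -1.125] mm [ 2.4694 -3.2619]
t2 t7 (-34, -101, 78) 0.96 [0. 0.] mm [-0. -0.]
top0 t2 (42, -53, 77) 0.99 [0.125 0.   ] mm [-0.0692 -0.3373]
t2 t7 (42, -53, 77) 1.0 [0. 0.] mm [-0. -0.]
side0 s7 (42, -153, 77) 1.0 [ 0.5   -0.125] mm [1.9804 0.2927]
side0 s7 (-42, -153, 77) 0.96 [ 0.625 -0.125] mm [2.3323 0.1649]
side0 s7 (42, -55, 77) 1.0 [0.5 0. ] mm [ 1.8188 -0.5303]
side0 s7 (-46, -176, 12) 0.99 [0. 0.] mm [ 0. -0.]
t7 -144:157,193,222 -145:157,193,222 -146:157,194,223 -147:157,194,223 -148:156,193,223 -149:153,191,222 -150:148,185,217 -151:139,173,203 -152:127,154,179 -153:115,133,153 -154:108,118,131 -155:105,107,115 -156:104,101,104 -157:103,98,99 -158:104,99,99 -159:103,99,99 -160:102,98,98 -161:98,96,97 -162:95,94,97 -163:93,96,101 -164:96,102,111 -165:103,113,124 -166:113,126,140 -167:123,140,156 -168:131,150,167 -169:135,156,173
top0 -144:148,181,212 -145:148,181,212 -146:148,182,213 -147:148,182,213 -148:147,182,212 -149:144,179,209 -150:139,172,202 -151:131,161,188 -152:119,143,166 -153:109,125,142 -154:102,111,122 -155:100,102,108 -156:99,97,100 -157:100,96,96 -158:100,96,96 -159:100,95,95 -160:98,94,94 -161:96,93,94 -162:93,92,93 -163:91,93,97 -164:93,98,105 -165:99,107,117 -166:108,120,133 -167:117,133,149 -168:125,143,160 -169:129,148,165
```

Registration shows the crate moved about 2 mm to the fence and up to 1 mm towards the fixed jaw while the hasp was pushed home. It hasn't moved since, even under about 6 N, so it appears to be against the jaw. I'll go on to about 9 mm in small steps; if friction is all that holds it, it will slip and show that.

```bash
python3 - <<'E'
from h import *
for w in(33.8,32.6):
    squeeze([w]);arm.pause(.2);t=snapshot("top");print(gauge(t))
arm.pause(.6);t=snapshot("top");print(gauge(t),arm.read_opening()*85,arm.read_finger_force(),arm.read_time());show(t,y0=-26,y1=-52);cv2.imwrite("pics/t8.png",t)
cv2.imwrite("pics/o8.png",cv2.resize(t[195:250,180:260],(800,550),interpolation=cv2.INTER_CUBIC))
E
```

```text
33.8 got 34.0 F 12.5 ft [-2.2381  4.4655] y 92.2
{'red': np.float64(-41.3), 'redsum': 221, 'green': 65, 'lummax': 106, 'lumy': np.float64(-36.0), 'white': 0}
32.6 got 32.9 F 12.9 ft [-3.4657  2.7658] y 92.8
{'red': np.float64(-41.3), 'redsum': 217, 'green': 40, 'lummax': 105, 'lumy': np.float64(-36.0), 'white': 0}
{'red': np.float64(-41.3), 'redsum': 217, 'green': 40, 'lummax': 104, 'lumy': np.float64(-36.0), 'white': 0} 33.01410669997956 12.93819710612297 31.8667
top -26:103,99,101 -28:103,97,100 -30:103,98,99 -32:105,103,99 -34:105,111,100 -36:104,118,112 -38:95,109,139 -40:82,90,161 -42:79,80,155 -44:87,86,127 -46:102,104,119 -48:117,133,149 -50:139,171,198
```

View pics/o8.png

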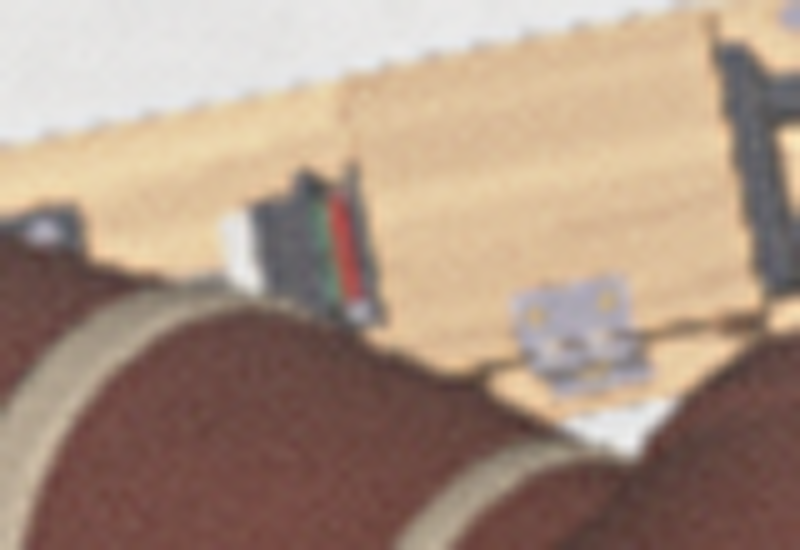

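The picture shows a thin green band at (325,255) next to the full red at (345,250), so the pad is about 9 mm in and the crate is still stationary. The trigger is still held steady, so I'm handing in.

```bash
python3 -c "
from station import *
print(ticket.finish_job())"
```

```text
the job is handed in; nothing more can be done
None
```

I closed the hasp flat and handed the job in at about 32 s, still holding the trigger. By the gauge strip the pad is about 9 mm in (limit 11.5 mm), and the crate did not move at roughly 8 N, so I took it to be against the fixed jaw, though I could not see that contact directly.

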